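# Press the label onto a tin with the cam lever and keep it pressed

### The job

Lift the labelled tin with the wooden-knobbed handle off its hook and stand it upright in the nest of the label press, between the wooden V stop and the black rubber pad. Then turn the sprung lever with the red knob to the point where the cam pushes the pad out farthest (lever over the red mark), so that the pad presses the tin into the V, and finish still holding the lever there with the fingers: it springs back if let go. Do not knock the tin over, and leave the jar, the carton and the round salve tin where they are.

Things in the scene. Friction and masses are not known exactly. Their poses are not given: they have to be found in the camera images.
- tin_knob (a point): Grip point of the tin: centre of an upright wooden knob (26 mm diameter, 40 mm tall) on top of its rigid steel hoop handle. Below it the hoop's straight top bar, 8 mm thick and 54 mm wide along the tin's y axis, has its centre 30 mm below this point. z points up. Tin about 0.22 kg.
- tin_mid (a point): Centre of the tin's body, half-way up: a closed metal tin with a white paper label band, 64 mm diameter, 75 mm tall; its underside is 37.5 mm below this point, the knob's centre (tin_knob) 112.5 mm above it. Between the tin's top face and the hoop's bar there is a 41 mm high window through which the hook passes.
- tin: The same tin; origin at the centre of its underside, z up along its axis.
- hook_stand: Fixed wooden stand with a steel strap hook 24 mm wide. Origin on the bench under the hanging tin. The hook opens to the stand's -x; its post (173 mm high) is 74 mm away on +x. The tin's bar rests in the hook at 157 mm height, along the stand's y; the hook tip is 25 mm out on -x, 169 mm high. Raise the tin 18 to 28 mm (more brings its top against the hook), then move it 70 mm along the stand's -x.
- label_press: Fixed label press on an aluminium plate 130 x 330 x 12 mm (x -65 to 65, y -250 to 80 mm). Origin on the bench under the nest's centre. Wooden V stop (67 mm high above the bench) on the +y side, sprung black rubber pad (44 x 44 mm) on the -y side, pushed along +y by the cam. The cam axis is vertical at x 0, y -125 mm.
- nest (a point): Centre of the nest's floor (top of the base plate, 12 mm above the bench), where the tin's underside centre goes. There the tin has 5 mm room to each face of the V and 10 mm to the retracted pad; up to 5 mm off is fine: the pad then pushes the tin about 7 mm along the press's +y home into the V. Open from above; the tin's yaw does not matter.
- press_pad: The black rubber pad that presses the tin, on a spring; the cam drives it along the press's +y by 22.6 mm at the highest lift, where it squeezes the tin with about 10 N. Its origin coincides with the press's origin when retracted.
- cam_lever (a joint): Lever angle about the vertical cam axis, rad, growing counter-clockwise from above; stops at 0 and 2.4. 0: rest, lever 1.70 rad clockwise of the press's -y (roughly along its -x); a spring returns it there. 1.70: highest lift, lever along the press's -y, over the red mark on the plate; beyond it the pad goes back again. Turning takes 1 to 5 N at the knob.
- lever_knob (a point): Centre of the grip part of the lever's red upright knob: a cylinder 22 mm diameter, 95 mm from the cam axis, fixed to the lever; it stands from 55 mm to 102 mm above the bench, this point is 83 mm above the bench. The lever bar (18 mm wide) lies right under it, its top at 55 mm.
- spice_jar: Bystander: amber glass jar with black lid, 52 mm diameter, 62 mm tall, origin under its centre.
- tea_carton: Bystander: small cardboard carton 58 x 44 x 55 mm with a green band, origin under its centre.
- salve_tin: Bystander: low round tin with yellow lid, 62 mm diameter, 40 mm tall, origin under its centre.
Things that resemble listed ones, but are neither listed nor needed, are in the scene too. Several things have the shape of the hook_stand; the one meant has the colours described above.

How it is judged:
By the outcome, as a careful person would: the job done as asked, in the order asked, and still so for the second after the job is handed in, while the arm keeps its last pose, push and grip.
It also fails if it takes over 64 s, if anything falls off the work surface, if the arm or the gripper's body presses on something with over 40 N, if the wrist force passes 120 N, or if a joint passes its speed limit or range.

### The arm

A 6-joint arm with a two-finger parallel gripper is mounted at the origin on the work surface. World frame = base frame: x ahead of the robot, y to its left, z up, the work surface at z = 0. Lengths are in m, angles in rad, forces in N, time in s.
With the tool pointing down it reaches from about 0.35 to 0.775 m from the base axis. Payload 7.3 kg.
Tool frame: the origin (TCP) lies between the finger pads; the fingertips stand 17 mm ahead of it and the grasp point (between the pads) lies 2 mm behind it; z points along the fingers, y is the direction in which the jaws open and shut (so a half turn about z gives the same grasp; the last joint's range is limited). The gripper opens to 92 mm and grips with 3 to 60 N. Pads are 19 mm wide; open, the fingers measure 130 mm over their backs; the gripper's body (75 mm by 190 mm) begins 47 mm behind the grasp point.
Start: joints at [-1.464, 0.342, 1.524, -0, 1.275, -0.146], TCP at [0.131, -0.508, 0.244] pointing down, gripper open.
Joint ranges: [-2.53, 2.53], [-0.77, 2.02], [0.04, 2.7], [-1, 4.14], [0.28, 2.66], [-3.11, 3.11]. Speed limits (rad/s): [2.57, 2.57, 3.14, 3.14, 3.14, 3.14].

### API

Orientations are given as [roll, pitch, yaw] about the fixed x, y, z axes, in that order (R = Rz(yaw) Ry(pitch) Rx(roll)).
In Python, from cell import sensors, vision, hand_in gives the robot as it stands.
- The arm moves only by the tool step_arm, never from a script. Its argument "series" is a list of rows, each a list of 5 numbers: the opening, from 0 (shut) to 1 (fully open), then the shift along the world's x, y, z each as a share of 25 mm, from -1 to 1, then the turn about the world's z as a share of 0.08 rad, from -1 to 1. A call has 1 to 12 rows; each row shifts and turns the commanded pose from where the row before left it; what a row does not reach is not made up. A row lasts 1/10 s, in which the tool goes at most 50 mm and 8.59 degrees, less where a joint would pass 70% of its speed; a pose out of reach is approached as far as the arm can. A call with a number of a shift or a turn outside -1 to 1 is refused whole. A call with a gripper value outside its range is refused whole. The fingers move at their own pace and stop on an object; "squeeze" is the grip in N (left out, the last holds). Time passes only in rows, so rows that do not move let the fingers close. It gives the time, the measured TCP pose, the force and the opening at its end, in the units of the state.
- sensors.observe(): the state, without advancing time (a new reading comes with each control period).
- vision.read_camera(name): name is "scene" or "top"; returns a dict with "pixels" (420x560x3 uint8, blue, green, red), "range_z" (420x560 float32, m along the optical axis (not along the pixel's ray), 0 where there is no reading), "camera_matrix" (3x3 intrinsics, pixels), "pose" (4x4, takes a point from camera to world coordinates). Camera axes: x right, y down, z forward; pixel columns grow to the right and rows downward; lengths in m; the calibration is good to about 2 mm. A picture is of the moment at which its call begins.
- hand_in(): hands the job in, once; it reports no verdict.
The state is a dict: "time": time; "qpos": joint angles; "qvel": joint speeds; "joint_efforts": joint torques, N m; "tool_pos": TCP position; "tool_rot": TCP orientation; "contact_force": force on the tool from outside, world axes, zero at the start; "torque": the same for the moment, N m; "opening": finger opening in m.
Only numpy, scipy, OpenCV 4.12 (cv2) and the standard library are available. Lean on these libraries where they do the work, as an engineer would, in place of code of your own. Each camera call takes 0.05 s, during which the arm holds its last target.

## Working session

There is one attempt and no reset: what is moved stays moved. The work goes in short steps, Python scripts to look and compute and a tool call to move; the robot and the scene stay as the last step left them, time stands still between calls to the robot, and variables do not carry over. Pictures are saved under pics/ and viewed, and the job is handed in when it is done.

Besides the shell and the picture viewer there is one more tool, called after "Emit:" as name(argument=value, ...) on one line, values as JSON. step_arm: Moves the arm, as the interface text tells. Its arguments: {"type":"object","properties":{"series":{"type":"array","items":{"type":"array","items":{"type":"number","minimum":-1,"maximum":1}}},"squeeze":{"type":"number"}},"required":["series"]}

```bash
mkdir -p pics; python3 - <<'E'
from cell import sensors, vision
import cv2, numpy as np
print(sensors.observe())
for n in ("scene","top"):
    c=vision.read_camera(n)
    cv2.imwrite(f"pics/{n}0.png",c["pixels"]); np.savez(f"{n}0.npz",**c)
    print(n,c["camera_matrix"].round(1).tolist(),c["pose"].round(3).tolist(), (c["range_z"]>0).mean())
E
ls
```

```text
{'time': 0.0, 'qpos': array([-1.46397246e+00,  3.42716253e-01,  1.52506131e+00, -1.98978829e-05,
        1.27538509e+00, -1.46024065e-01]), 'qvel': array([-0.00154266,  0.00058604,  0.00054591, -0.00086703, -0.00092135,
       -0.0016504 ]), 'joint_efforts': array([-1.74886478e-03, -4.31247389e+01, -2.44218242e+01,  7.16342381e-02,
        5.59303060e-02, -1.20354375e-04]), 'tool_pos': array([ 0.13129599, -0.5079056 ,  0.24303284]), 'tool_rot': array([-3.14003659e+00, -2.09620338e-04,  2.52853573e-01]), 'contact_force': array([-0.30994076, -0.11792906,  0.15176189]), 'torque': array([-0.01121177,  0.02420757, -0.05687824]), 'opening': 0.09144723226154179}
scene [[447.7, 0.0, 280.0], [0.0, 447.7, 214.1], [0.0, 0.0, 1.0]] [[-0.131, 0.744, -0.655, 1.362], [0.991, 0.091, -0.095, 0.12], [-0.011, -0.662, -0.75, 1.021], [0.0, 0.0, 0.0, 1.0]] 0.9960289115646258
top [[543.1, 0.0, 279.1], [0.0, 543.1, 217.1], [0.0, 0.0, 1.0]] [[-0.015, -0.994, 0.11, 0.461], [-1.0, 0.017, 0.017, 0.009], [-0.018, -0.109, -0.994, 1.441], [0.0, 0.0, 0.0, 1.0]] 0.9960841836734694
pics
scene0.npz
top0.npz
```

View pics/scene0.png

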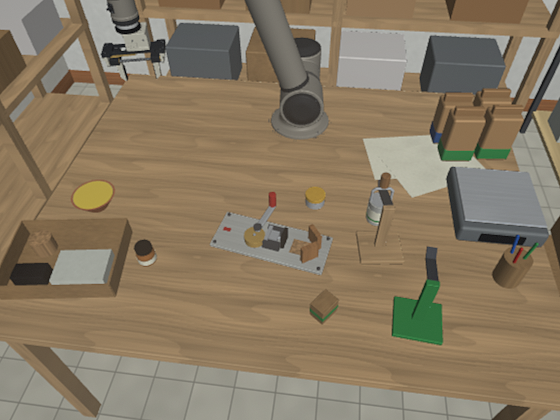

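View pics/top0.png

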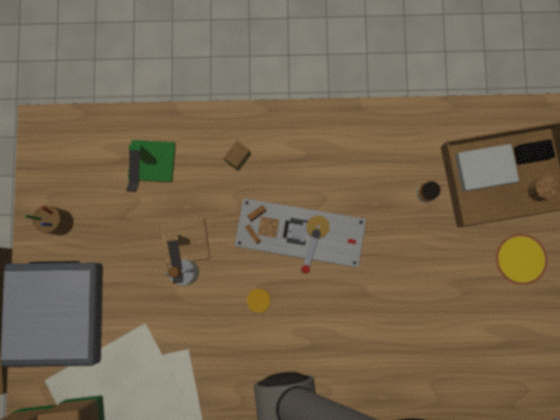

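The scene view shows two hook-stand shapes: a green one at (420,300) that holds nothing, and a wooden one at (382,230) carrying the labelled tin, with its knob at (385,180). The wooden one fits the description. The press is at (275,240) with its red knob at (272,198). I'll enlarge both to confirm.

```bash
python3 - <<'E'
import cv2, numpy as np
s=np.load("scene0.npz")["pixels"];t=np.load("top0.npz")["pixels"]
f=lambda im,x,y,w,h:cv2.resize(im[y:y+h,x:x+w],(400,300),interpolation=cv2.INTER_CUBIC)
a=np.vstack([np.hstack([f(s,325,165,133,100),f(t,130,205,107,80)]),np.hstack([f(s,205,180,147,110),f(t,230,190,147,110)])])
cv2.imwrite("pics/crop0.png",a)
E
```

```text
(no output)
```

View pics/crop0.png

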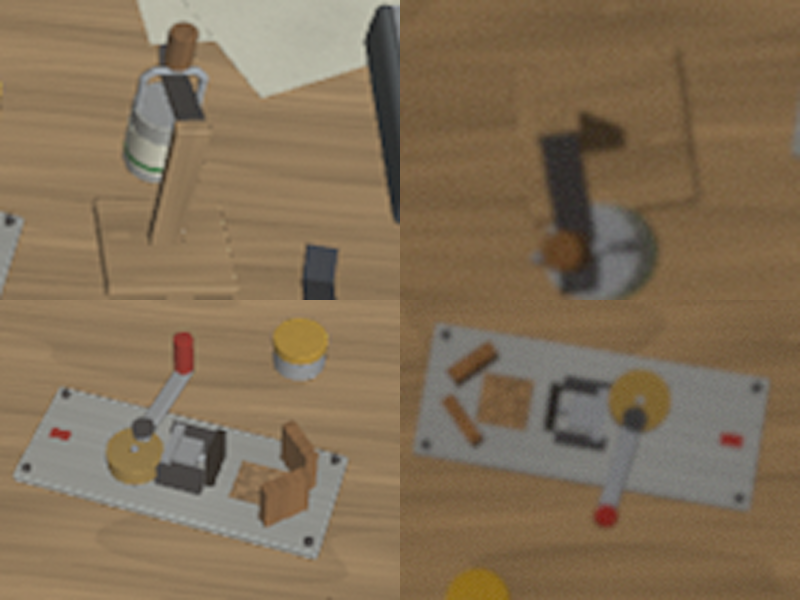

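Confirmed: the tin hangs on the wooden stand, with its hook opening toward the robot, and the V, nest, pad and lever match the press description. Next I'll measure.

```bash
cat > h.py <<'E'
import cv2, numpy as np
def load(n,i=0): 
    d=np.load(f"{n}{i}.npz"); return {k:d[k] for k in d.files}
def ray(c,u,v):
    d=np.linalg.inv(c["camera_matrix"])@np.array([u,v,1.]); return c["pose"][:3,3],c["pose"][:3,:3]@d
def plane(c,u,v,z):
    o,d=ray(c,u,v); return o+d*(z-o[2])/d[2]
def cloud(c):
    h,w=c["range_z"].shape; u,v=np.meshgrid(np.arange(w),np.arange(h))
    p=np.stack([u,v,np.ones_like(u)],-1)@np.linalg.inv(c["camera_matrix"]).T*c["range_z"][...,None]
    return p@c["pose"][:3,:3].T+c["pose"][:3,3]
def tri(a,ua,b,ub):
    o1,d1=ray(a,*ua);o2,d2=ray(b,*ub)
    s=np.linalg.lstsq(np.stack([d1,-d2],1),o2-o1,rcond=None)[0]
    p,q=o1+s[0]*d1,o2+s[1]*d2; return (p+q)/2,np.linalg.norm(p-q)
E
python3 - <<'E'
from h import *
S,T=load("scene"),load("top")
for n,c in(("s",S),("t",T)):
    P=cloud(c); hsv=cv2.cvtColor(c["pixels"],cv2.COLOR_BGR2HSV)
    u0,v0=(325,165) if n=="s" else (140,220)
    print(n,"bench z", np.median(P[300:340,200:280,2]) if n=="s" else np.median(P[320:350,150:230,2]))
    # red
    red=((hsv[...,0]<8)|(hsv[...,0]>172))&(hsv[...,1]>150)&(hsv[...,2]>70)
    k,l,st,ce=cv2.connectedComponentsWithStats(red.astype(np.uint8))
    for i in range(1,k):
        if st[i,4]>8: 
            m=l==i; q=P[m]; print(n,"red",ce[i].round(1),st[i],q.mean(0).round(4),q.min(0).round(4),q.max(0).round(4))
    # high points near hanging tin
    box=(P[...,2]>0.12)&(P[...,2]<0.26)&(P[...,1]>0.08)&(P[...,1]<0.33)&(P[...,0]>0.2)
    for lo,hi in((.12,.15),(.15,.165),(.165,.18),(.18,.195),(.195,.23)):
        m=box&(P[...,2]>=lo)&(P[...,2]<hi); 
        if m.sum(): 
            vv,uu=np.nonzero(m); print(n,lo,m.sum(),"px",uu.mean().round(1),vv.mean().round(1),P[m].mean(0).round(4),P[m].min(0).round(3),P[m].max(0).round(3))
    np.set_printoptions(linewidth=250)
E
```

```text
s bench z -0.002097736443172793
s red [272.2 198.8] [269 192   7  15  86] [ 0.4904 -0.0288  0.0855] [ 0.4738 -0.0391  0.0583] [ 0.4969 -0.0207  0.1025]
s red [226.7 228.6] [224 227   6   4  15] [ 0.555  -0.1562  0.0101] [ 0.548  -0.1655  0.0062] [ 0.5604 -0.1479  0.0148]
s red [517.8 254.9] [513 248  10  15  47] [0.6367 0.6058 0.1187] [ 0.5123  0.5956 -0.0027] [0.6485 0.6881 0.1543]
s 0.12 143 px 383.9 209.4 [0.5388 0.2787 0.136 ] [0.476 0.242 0.12 ] [0.575 0.303 0.15 ]
s 0.15 210 px 383.8 197.6 [0.5168 0.2752 0.1578] [0.458 0.245 0.15 ] [0.574 0.299 0.165]
s 0.165 148 px 386.5 201.0 [0.5408 0.2797 0.1702] [0.461 0.26  0.165] [0.574 0.299 0.18 ]
s 0.18 45 px 380.7 179.5 [0.4798 0.2622 0.188 ] [0.233 0.081 0.18 ] [0.497 0.285 0.195]
s 0.195 105 px 366.1 157.5 [0.4117 0.2169 0.2061] [0.231 0.08  0.195] [0.496 0.285 0.229]
t bench z 0.0007391726876642135
t red [351.6 240.9] [349 240   6   3  15] [ 0.5524 -0.1561  0.0124] [ 0.5493 -0.163   0.0061] [ 0.555  -0.149   0.0178]
t red [305.3 269. ] [302 266   8   7  45] [ 0.4797 -0.0304  0.1022] [ 0.4723 -0.0395  0.0954] [ 0.4871 -0.0222  0.1083]
t 0.12 30 px 184.6 250.5 [0.5283 0.2609 0.1328] [0.472 0.241 0.12 ] [0.565 0.277 0.149]
t 0.15 239 px 177.7 264.4 [0.4943 0.2718 0.16  ] [0.451 0.243 0.15 ] [0.564 0.3   0.165]
t 0.165 259 px 173.7 249.3 [0.5295 0.2792 0.1704] [0.451 0.258 0.165] [0.565 0.298 0.179]
t 0.18 13 px 179.0 272.0 [0.4761 0.2628 0.1886] [0.465 0.26  0.18 ] [0.488 0.268 0.194]
t 0.195 119 px 180.5 281.3 [0.4555 0.2557 0.2081] [0.228 0.081 0.196] [0.487 0.284 0.23 ]
```

```bash
python3 - <<'E'
from h import *
S,T=load("scene"),load("top")
for n,c in(("s",S),("t",T)):
    P=cloud(c); hsv=cv2.cvtColor(c["pixels"],cv2.COLOR_BGR2HSV)
    R=(P[...,0]>.42)&(P[...,0]<.62)&(P[...,1]>.2)&(P[...,1]<.36)
    m=R&(P[...,2]>.198); q=P[m]; vv,uu=np.nonzero(m)
    top=P[m&(P[...,2]>.203)]
    print(n,"knob",m.sum(),uu.mean().round(2),vv.mean().round(2),q.mean(0).round(4),q.min(0).round(4),q.max(0).round(4),"top plane",plane(c,uu.mean(),vv.mean(),.208).round(4))
    # dark strap pixels
    d=R&(P[...,2]>.15)&(P[...,2]<.2)&(hsv[...,2]<75)&(hsv[...,1]<90)
    q=P[d][:,:2]; 
    l=cv2.fitLine(q.astype(np.float32),cv2.DIST_HUBER,0,.01,.01).ravel(); print(n,"strap",d.sum(),l.round(4),np.degrees(np.arctan2(l[1],l[0])).round(2), P[d].min(0).round(3),P[d].max(0).round(3))
    # plate
    g=(P[...,0]>.45)&(P[...,0]<.68)&(P[...,1]>-.22)&(P[...,1]<.2)&(hsv[...,1]<60)&(hsv[...,2]>90)&(abs(P[...,2]-.012)<.012)
    k,l,st,ce=cv2.connectedComponentsWithStats(g.astype(np.uint8)); i=1+st[1:,4].argmax(); g=l==i
    vv,uu=np.nonzero(g); 
    q=np.array([plane(c,u,v,.012)[:2] for u,v in zip(uu,vv)],np.float32)
    r=cv2.minAreaRect(q); print(n,"plate",g.sum(),np.round(r[0],4),np.round(r[1],4),round(r[2],2)); print(cv2.boxPoints(r).round(4).tolist())
a,b=load("scene"),load("top")
E
```

```text
s knob 64 385.16 176.2 [0.4846 0.2722 0.2042] [0.4693 0.261  0.1984] [0.4958 0.2854 0.2084] top plane [0.4887 0.2715 0.208 ]
s strap 135 [0.9852 0.1713 0.5163 0.277 ] 9.86 [0.463 0.26  0.15 ] [0.566 0.292 0.189]
s plate 2758 [ 0.5864 -0.0206] [0.3304 0.1373] 79.36
[[0.48840001225471497, -0.17030000686645508], [0.6233000159263611, -0.1956000030040741], [0.6844000220298767, 0.1290999948978424], [0.5493999719619751, 0.15449999272823334]]
t knob 105 173.34 272.01 [0.476  0.2718 0.2077] [0.4647 0.2602 0.1984] [0.4875 0.2844 0.215 ] top plane [0.476  0.2718 0.208 ]
t strap 313 [0.9866 0.1629 0.516  0.2773] 9.38 [0.453 0.26  0.152] [0.549 0.293 0.192]
t plate 4292 [ 0.5754 -0.0201] [0.3304 0.1358] 79.32
[[0.4781000018119812, -0.16979999840259552], [0.6115000247955322, -0.19499999284744263], [0.6728000044822693, 0.12970000505447388], [0.5393000245094299, 0.15479999780654907]]
```

Emit:
step_arm(series=[[1,0.9,0.5,0.12,-0.09],[1,0.9,0.5,0.12,-0.09],[1,0.9,0.5,0.12,-0.09],[1,0.9,0.5,0.12,-0.09],[1,0.9,0.5,0.12,-0.09],[1,0.9,0.5,0.12,-0.09],[1,0.9,0.5,0.12,-0.09],[1,0.9,0.5,0.12,-0.09],[1,0.9,0.5,0.12,-0.09],[1,0.9,0.5,0.12,-0.09],[1,0.9,0.5,0.12,-0.09],[1,0.9,0.5,0.12,-0.09]], squeeze=25)

```text
time: 1.3
tool_pos: [0.4021, -0.3575, 0.2794]
tool_rot: [-3.141, 0.001, 0.166]
contact_force: [-0.6, 1.0, -0.2]
opening: 0.0918
```

```bash
python3 - <<'E'
from h import *
T=load("top");S=load("scene")
print("lever knob top", plane(T,305.3,269,.102), "red mark T",plane(T,351.6,240.9,.012),"S",plane(S,226.7,228.6,.012),"S knob mid",plane(S,272.2,198.8,.079))
print(tri(S,(272.2,198.8),T,(305.3,269)))
# bystanders, for later comparison
for nm,(u,v) in dict(salve=(258,300),jar=(430,191),carton=(238,154)).items():
    print(nm,cloud(T)[v,u].round(3))
E
```

```text
lever knob top [ 0.47965799 -0.03038679  0.102     ] red mark T [ 0.55252168 -0.15612781  0.012     ] S [ 0.55645171 -0.1555498   0.012     ] S knob mid [ 0.48414964 -0.02979631  0.079     ]
(array([ 0.47999188, -0.03085897,  0.07450133]), np.float64(0.0006990169488578272))
salve [0.404 0.09  0.042]
jar [ 0.674 -0.354  0.063]
carton [0.78  0.137 0.058]
```

Emit:
step_arm(series=[[1,0.11,0.97,0,0],[1,0.11,0.97,0,0],[1,0.11,0.97,0,0],[1,0.11,0.97,0,0],[1,0.11,0.97,0,0],[1,0.11,0.97,0,0],[1,0.11,0.97,0,0],[1,0.11,0.97,0,0],[1,0.11,0.97,0,0],[1,0.11,0.97,0,0],[1,0.11,0.97,0,0],[1,0.11,0.97,0,0]])

```text
time: 2.5
tool_pos: [0.4341, -0.0663, 0.2795]
tool_rot: [-3.141, 0.001, 0.166]
contact_force: [-0.0, -0.1, 0.6]
opening: 0.0918
```

Emit:
step_arm(series=[[1,0.11,0.97,0,0],[1,0.11,0.97,0,0],[1,0.11,0.97,0,0],[1,0.11,0.97,0,0],[1,0.11,0.97,0,0],[1,0.11,0.97,0,0],[1,0.11,0.97,0,0],[1,0.11,0.97,0,0],[1,0.11,0.97,0,0],[1,0.11,0.97,0,0],[1,0.11,0.7,0,0],[1,0.0,0.0,0,0]])

```text
time: 3.7
tool_pos: [0.4644, 0.1943, 0.2792]
tool_rot: [-3.141, 0.001, 0.169]
contact_force: [-0.2, -0.2, -0.4]
opening: 0.0918
```

```bash
python3 - <<'E'
from cell import sensors, vision
import cv2, numpy as np
print(sensors.observe()["tool_pos"],sensors.observe()["qpos"].round(2))
ims=[]
for n,(x,y,w,h) in (("scene",(320,120,160,120)),("top",(110,190,160,120))):
    c=vision.read_camera(n); np.savez(f"{n}1.npz",**c)
    ims.append(cv2.resize(c["pixels"][y:y+h,x:x+w],(400,300),interpolation=cv2.INTER_CUBIC))
cv2.imwrite("pics/a1.png",np.hstack(ims))
E
```

```text
[0.46438247 0.19432686 0.27918375] [0.24 0.28 1.52 0.   1.35 1.65]
```

View pics/a1.png

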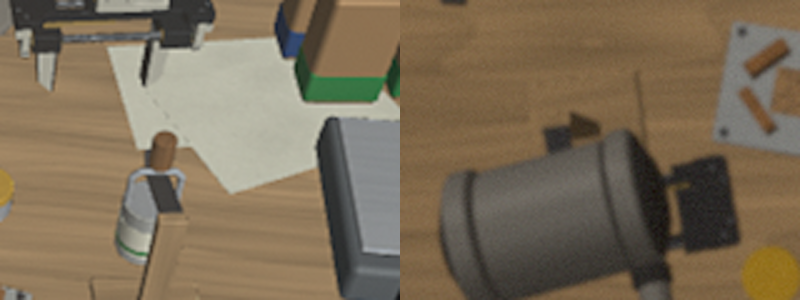

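```bash
cat >> h.py <<'E'
def proj(c,p):
    q=np.linalg.inv(c["pose"])@np.append(p,1.); q=c["camera_matrix"]@q[:3]; return q[:2]/q[2]
E
python3 - <<'E'
from h import *
S=load("scene",1);P=cloud(S)
c=np.array([.4644,.1943,.2622]); yh=np.array([-np.sin(.168),np.cos(.168),0])
for s in(-.046,0,.046): print(s,proj(S,c+s*yh).round(1))
# light finger pixels
y0,x0=135,332; g=S["pixels"][140:162,332:388]
cv2.imwrite("pics/f1.png",cv2.resize(S["pixels"][115:205,325:415],(720,720),interpolation=cv2.INTER_NEAREST)[:600])
# knob by depth in scene: points z>.17 near
m=(P[...,2]>.172)&(P[...,0]>.44)&(P[...,0]<.53)&(P[...,1]>.25)&(P[...,1]<.3)&(P[...,2]<.22)
vv,uu=np.nonzero(m);print(uu.min(),uu.max(),vv.min(),vv.max())
for x in (.476,.480,.484): print(x,"top",proj(S,np.array([x,.2718,.208])).round(1),"mid",proj(S,np.array([x,.2718,.188])).round(1))
E
```

```text
-0.046 [340.1 152.5]
0 [357.9 151.9]
0.046 [375.8 151.3]
379 390 173 187
0.476 top [385.2 172.9] mid [383.9 178.4]
0.48 top [385.2 173.9] mid [384.  179.4]
0.484 top [385.2 175. ] mid [384.  180.5]
```

View pics/f1.png

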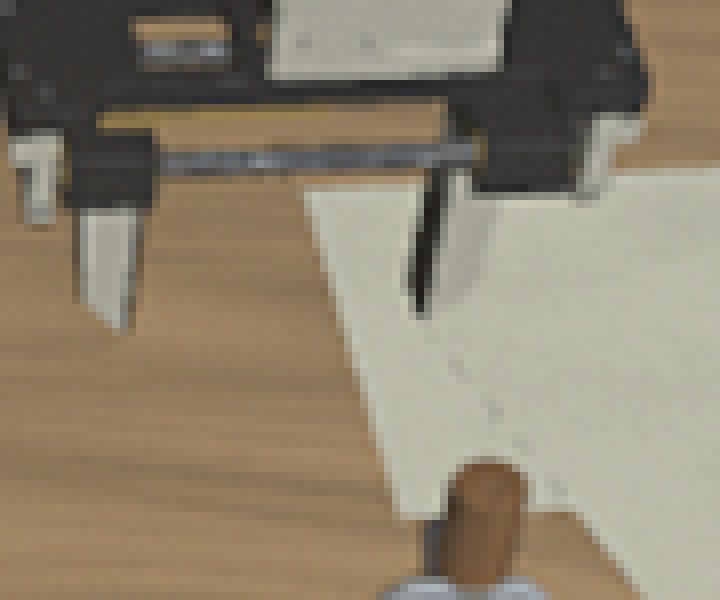

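Emit:
step_arm(series=[[1,0.12,0.77,0,0],[1,0.12,0.77,0,0],[1,0.12,0.77,0,0],[1,0.12,0.77,0,0],[1,0,0,-0.7,0],[1,0,0,-0.7,0],[1,0,0,-0.7,0],[1,0,0,-0.7,0],[1,0,0,-0.7,0],[1,0,0,0,0]])

```text
time: 4.8
tool_pos: [0.4754, 0.268, 0.19]
tool_rot: [3.14, 0.005, 0.165]
contact_force: [-1.0, 0.2, -0.3]
opening: 0.0919
```

```bash
python3 - <<'E'
from cell import sensors, vision
import cv2, numpy as np
from h import *
o=sensors.observe();print(o["tool_pos"])
c=vision.read_camera("scene"); np.savez("scene2.npz",**c)
cv2.imwrite("pics/f2.png",cv2.resize(c["pixels"][140:230,335:435],(800,720),interpolation=cv2.INTER_NEAREST)[:600])
p=o["tool_pos"]-[0,0,.017]
print(proj(c,p))
E
```

```text
[0.47540081 0.26803497 0.19002385]
[381.59301331 182.1248233 ]
```

View pics/f2.png

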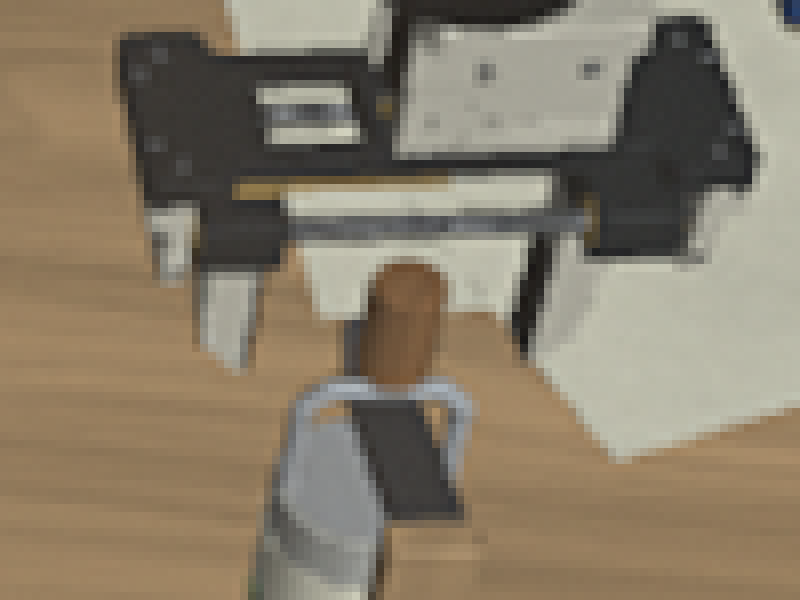

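Emit:
step_arm(series=[[1,0.1,0.1,0.04,0],[0.1,0,0,0,0],[0.1,0,0,0,0],[0.1,0,0,0,0],[0.1,0,0,0,0],[0.1,0,0,0,0],[0.1,0,0,0,0]], squeeze=25)

```text
time: 5.55
tool_pos: [0.479, 0.2722, 0.1932]
tool_rot: [3.141, 0.0, 0.166]
contact_force: [-0.5, -0.2, -0.4]
opening: 0.0483
```

Emit:
step_arm(series=[[0.1,0,0,0,0],[0.1,0,0,0,0],[0.1,0,0,0,0],[0.1,0,0,0,0],[0.1,0,0,0,0],[0.1,0,0,0,0]], squeeze=25)

```text
time: 6.15
tool_pos: [0.4791, 0.2723, 0.1933]
tool_rot: [-3.142, -0.0, 0.166]
contact_force: [-0.7, 0.9, 0.3]
opening: 0.025
```

Emit:
step_arm(series=[[0.1,0,0,0.3,0],[0.1,0,0,0.3,0],[0.1,0,0,0.32,0],[0.1,0,0,0,0],[0.1,0,0,0,0]], squeeze=30)

```text
time: 6.65
tool_pos: [0.4792, 0.2722, 0.2166]
tool_rot: [-3.142, -0.001, 0.166]
contact_force: [-0.5, -0.4, -2.7]
opening: 0.0257
```

```bash
python3 - <<'E'
from cell import sensors, vision
import cv2, numpy as np
from h import *
o=sensors.observe();print(o["tool_pos"],o["contact_force"],o["torque"])
c=vision.read_camera("scene"); np.savez("scene3.npz",**c)
cv2.imwrite("pics/f3.png",cv2.resize(c["pixels"][140:230,335:435],(800,720),interpolation=cv2.INTER_NEAREST)[:600])
E
```

```text
[0.47916737 0.27220228 0.21656608] [-0.53256746 -0.35246094 -2.68230976] [0.0166926  0.02105939 0.01843416]
```

View pics/f3.png

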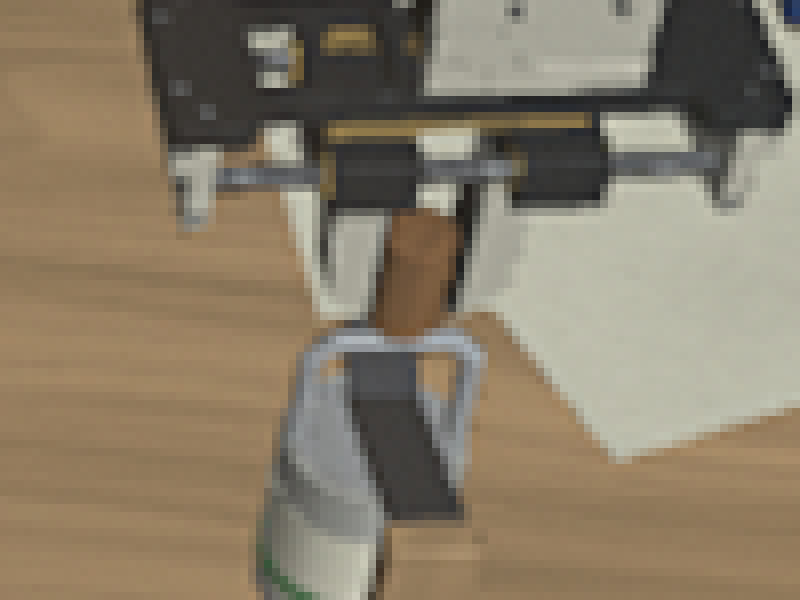

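Emit:
step_arm(series=[[0.1,-0.3,-0.05,0,0],[0.1,-0.6,-0.1,0,0],[0.1,-0.6,-0.1,0,0],[0.1,-0.6,-0.1,0,0],[0.1,-0.6,-0.1,0,0],[0.1,-0.6,-0.1,0,0],[0.1,0,0,0,0]])

```text
time: 7.4
tool_pos: [0.3945, 0.2581, 0.2161]
tool_rot: [3.141, 0.002, 0.167]
contact_force: [-0.5, 0.2, -1.7]
opening: 0.0255
```

Emit:
step_arm(series=[[0.1,0,-0.6,0.6,0],[0.1,0,-0.9,0.8,0],[0.1,0.2,-0.9,0.8,0],[0.1,0.6,-0.9,0.3,0],[0.1,0.8,-0.8,0,0],[0.1,0.8,-0.8,0,0],[0.1,0.8,-0.8,0,0],[0.1,0.8,-0.6,0,0],[0.1,0.8,-0.5,0,0],[0.1,0.8,-0.4,0,0],[0.1,0.8,-0.3,0,0],[0.1,0.5,-0.2,0,0]])

```text
time: 8.6
tool_pos: [0.5707, 0.0649, 0.2782]
tool_rot: [3.141, -0.0, 0.166]
contact_force: [-1.7, -0.9, -1.6]
opening: 0.0254
```

```bash
python3 - <<'E'
from h import *
T=load("top");print(plane(T,269,227.1,.012))
P=cloud(T);S=load("scene");Q=cloud(S)
# V stop tops z~.067, world y>.06
for n,c,P in(("t",T,P),("s",S,Q)):
    m=(P[...,2]>.055)&(P[...,2]<.075)&(P[...,1]>.06)&(P[...,1]<.14)&(P[...,0]>.5)&(P[...,0]<.68)
    k,l,st,ce=cv2.connectedComponentsWithStats(m.astype(np.uint8))
    for i in range(1,k):
        if st[i,4]>10:
            q=np.array([plane(c,u,v,.067)[:2] for v,u in zip(*np.nonzero(l==i))],np.float32); r=cv2.minAreaRect(q); print(n,ce[i].round(1),st[i],np.round(r[0],4),np.round(r[1],4),r[2])
E
```

```text
[0.59258964 0.06051617 0.012     ]
t [256.3 212.5] [247 205  19  16 118] [0.6254 0.0902] [0.0156 0.0497] 34.30225372314453
t [252.5 233.6] [245 224  16  20 109] [0.5718 0.1007] [0.0502 0.0137] 34.28477478027344
s [314.4 232.2] [308 224  14  17 103] [0.5838 0.1002] [0.0564 0.0198] 35.14944839477539
s [309.  247.3] [300 242  19  12 121] [0.6377 0.0908] [0.0218 0.0532] 33.41785430908203
```

Emit:
step_arm(series=[[0.1,0.45,-0.03,-0.3,0],[0.1,0.45,-0.03,-0.5,0],[0.1,0,0,-0.5,0],[0.1,0,0,-0.3,0],[0.1,0,0,0,0],[0.1,0,0,0,0]])

```text
time: 9.2
tool_pos: [0.5912, 0.0647, 0.2389]
tool_rot: [3.142, 0.0, 0.167]
contact_force: [0.5, 0.0, -0.8]
opening: 0.0253
```

```bash
python3 - <<'E'
from cell import sensors, vision
from h import *
o=sensors.observe();print(o["tool_pos"],o["tool_rot"])
ims=[]
for n,(x,y,w,h) in (("scene",(230,150,120,120)),("top",(210,170,120,120))):
    c=vision.read_camera(n); np.savez(f"{n}4.npz",**c)
    ims.append(cv2.resize(c["pixels"][y:y+h,x:x+w],(400,400),interpolation=cv2.INTER_CUBIC))
cv2.imwrite("pics/a4.png",np.hstack(ims))
c=load("scene",4)
b=np.array([.593,.0635,o["tool_pos"][2]-.1563]);print("tin bottom px",proj(c,b),"mid",proj(c,b+[0,0,.0375]))
E
```

```text
[0.59120597 0.0647034  0.23886911] [3.14156990e+00 2.11262567e-04 1.66790401e-01]
tin bottom px [300.53082598 229.94167681] mid [300.85970041 220.93905306]
```

View pics/a4.png

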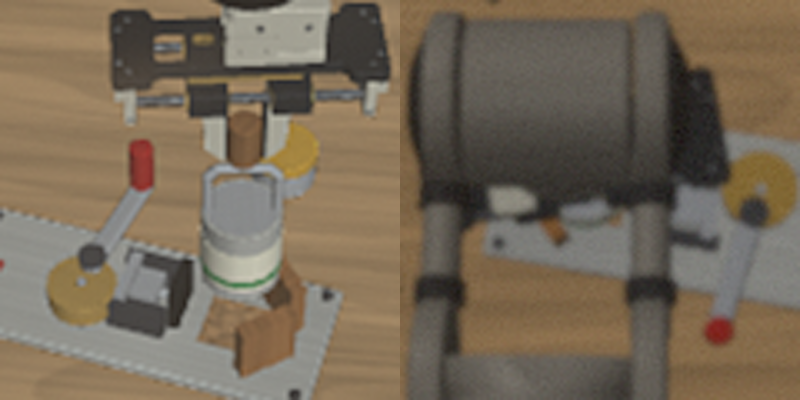

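```bash
python3 - <<'E'
from h import *
from scipy.optimize import least_squares
c=load("scene",4);P=cloud(c)
R=(abs(P[...,0]-.6)<.06)&(abs(P[...,1]-.064)<.05)
for lo,hi in((.095,.115),(.115,.135),(.135,.15)):
    m=R&(P[...,2]>lo)&(P[...,2]<hi); q=P[m]
    q=q[q[:,0]>.595]
    f=least_squares(lambda a:np.hypot(q[:,0]-a[0],q[:,1]-a[1])-.032,[.59,.06],loss="soft_l1",f_scale=.002)
    print(len(q),f.x.round(4),np.abs(f.fun).mean().round(4))
m=R&(P[...,2]>.15)&(P[...,2]<.17); q=P[m]; print("top face",len(q),q.min(0).round(4),q.max(0).round(4),np.median(q[:,2]))
# silhouette: u extents by label white
hsv=cv2.cvtColor(c["pixels"],cv2.COLOR_BGR2HSV)
for v in (222,226,230,234):
    row=hsv[v,280:325]; print(v,[(280+i) for i in range(45) if abs(P[v,280+i,0]-.605)<.035 and P[v,280+i,2]>.08 ][:1],[(280+i) for i in range(45) if abs(P[v,280+i,0]-.605)<.035 and P[v,280+i,2]>.08 ][-1:])
E
```

```text
117 [0.5951 0.0651] 0.001
121 [0.5945 0.0653] 0.0009
93 [0.5939 0.0653] 0.0009
top face 377 [0.5622 0.035  0.1505] [0.6275 0.0966 0.1694] 0.15639726332030812
222 [290] [313]
226 [289] [313]
230 [290] [313]
234 [291] [312]
```

Emit:
step_arm(series=[[0.1,0.07,-0.05,0,0],[0.1,0,0,-0.4,0],[0.1,0,0,-0.5,0],[0.1,0,0,-0.5,0],[0.1,0,0,-0.5,0],[0.1,0,0,-0.4,0],[0.1,0,0,-0.3,0],[0.1,0,0,0,0],[0.1,0,0,0,0]])

```text
time: 10.2
tool_pos: [0.5935, 0.0632, 0.1739]
tool_rot: [3.141, -0.0, 0.166]
contact_force: [0.0, 0.5, -1.3]
opening: 0.0254
```

Emit:
step_arm(series=[[0.1,0,0,-0.12,0],[0.1,0,0,-0.05,0],[0.1,0,0,0,0]])

```text
time: 10.5
tool_pos: [0.5933, 0.0632, 0.1695]
tool_rot: [3.141, -0.0, 0.166]
contact_force: [-0.8, 0.3, -1.2]
opening: 0.0255
```

```bash
python3 - <<'E'
from cell import sensors, vision
from h import *
o=sensors.observe();print(o["tool_pos"],o["tool_rot"],o["contact_force"])
c=vision.read_camera("scene"); np.savez("scene5.npz",**c)
cv2.imwrite("pics/a5.png",cv2.resize(c["pixels"][170:270,220:340],(720,600),interpolation=cv2.INTER_CUBIC))
E
```

```text
[0.5933087  0.06316713 0.16951301] [ 3.14147487e+00 -5.80558381e-05  1.66415153e-01] [-0.82005009  0.30682137 -1.20272506]
```

View pics/a5.png

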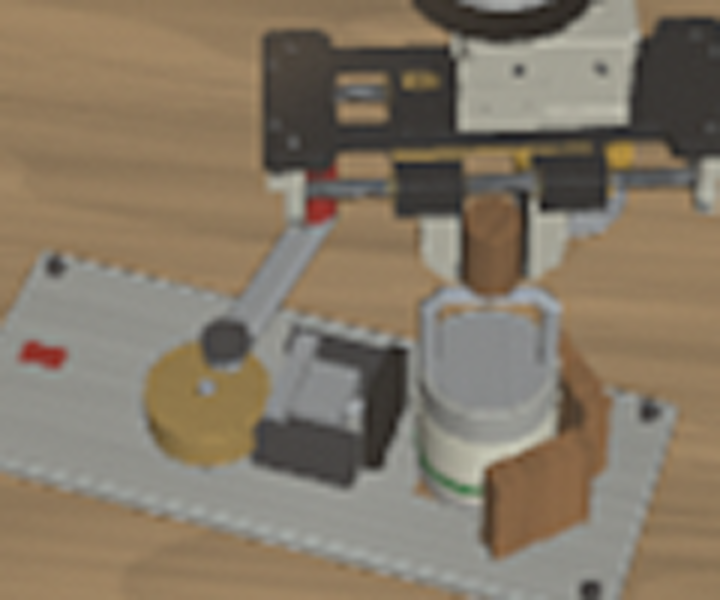

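The tin at crop (490,400) stands between the pad (385,410) and the V (560,470), with a visible gap to each. I'll lower it the last millimetre or two and watch the force.

Emit:
step_arm(series=[[0.1,0,0,-0.06,0],[0.1,0,0,0,0],[0.1,0,0,0,0]])

```text
time: 10.85
tool_pos: [0.5936, 0.0632, 0.1684]
tool_rot: [3.141, -0.001, 0.166]
contact_force: [0.3, 0.2, 1.3]
opening: 0.0253
```

```bash
python3 -c "
from cell import sensors
o=sensors.observe();print(o['tool_pos'],o['contact_force'],o['torque'])"
```

```text
[0.59362207 0.06319454 0.16842233] [0.32674176 0.23215554 1.34419928] [ 0.01181371 -0.00883648  0.01738592]
```

Emit:
step_arm(series=[[0.4,0,0,0,0],[0.5,0,0,0,0],[0.6,0,0,0,0],[0.6,0,0,0,0],[0.6,0,0,0,0],[0.6,0,0,0.3,0],[0.6,0,0,0.8,0],[0.6,0,0,1,0],[0.6,0,0,1,0],[0.6,0,0,0,0]])

```text
time: 11.85
tool_pos: [0.5951, 0.0632, 0.2499]
tool_rot: [3.14, -0.008, 0.167]
contact_force: [-0.1, 0.2, -0.2]
opening: 0.0549
```

```bash
python3 - <<'E'
from cell import sensors, vision
from h import *
o=sensors.observe();print(o["tool_pos"],o["contact_force"])
c=vision.read_camera("scene"); np.savez("scene6.npz",**c)
cv2.imwrite("pics/a6.png",cv2.resize(c["pixels"][170:270,220:340],(720,600),interpolation=cv2.INTER_CUBIC))
E
```

```text
[0.5950526  0.06319968 0.24992268] [-0.07715245  0.24938398 -0.20145733]
```

View pics/a6.png

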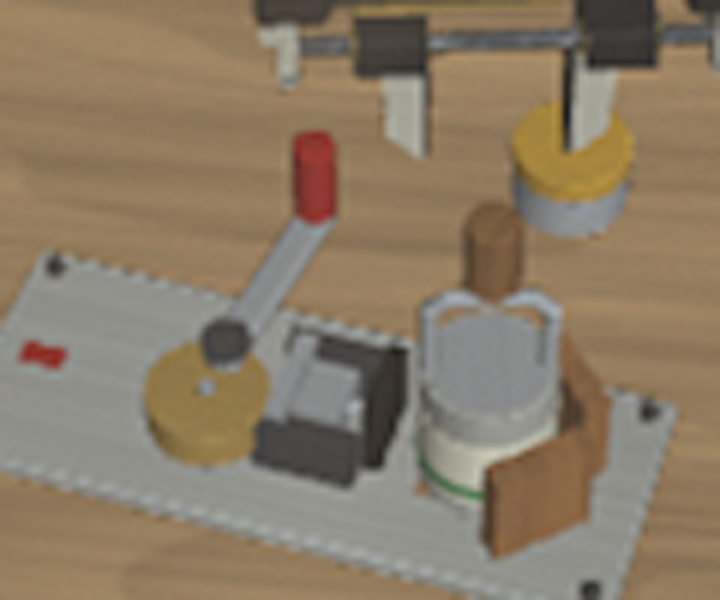

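Emit:
step_arm(series=[[0.7,-0.77,-0.62,0,-1],[0.7,-0.77,-0.62,0,-1],[0.7,-0.77,-0.62,0,-1],[0.7,-0.77,-0.62,0,-1],[0.7,-0.77,-0.62,0,-1],[0.7,-0.77,-0.62,0,-1],[0.7,0,0,-0.5,0],[0.7,0,0,-1,0],[0.7,0,0,-1,0],[0.7,0,0,-0.5,0],[0.7,0,0,0,0]])

```text
time: 13.0
tool_pos: [0.476, -0.0295, 0.168]
tool_rot: [3.141, 0.006, -0.314]
contact_force: [0.2, 0.3, 0.2]
opening: 0.0643
```

```bash
python3 - <<'E'
from cell import sensors, vision
from h import *
o=sensors.observe();print(o["tool_pos"],o["tool_rot"],o["contact_force"],o["qpos"].round(2))
c=vision.read_camera("scene"); np.savez("scene7.npz",**c)
cv2.imwrite("pics/a7.png",cv2.resize(c["pixels"][150:250,220:340],(720,600),interpolation=cv2.INTER_CUBIC))
E
```

```text
[ 0.47604823 -0.02949463  0.16804503] [ 3.14096846  0.00573847 -0.31374788] [0.16429083 0.32783046 0.17109452] [-0.22  0.34  1.76 -0.    1.05  1.66]
```

View pics/a7.png

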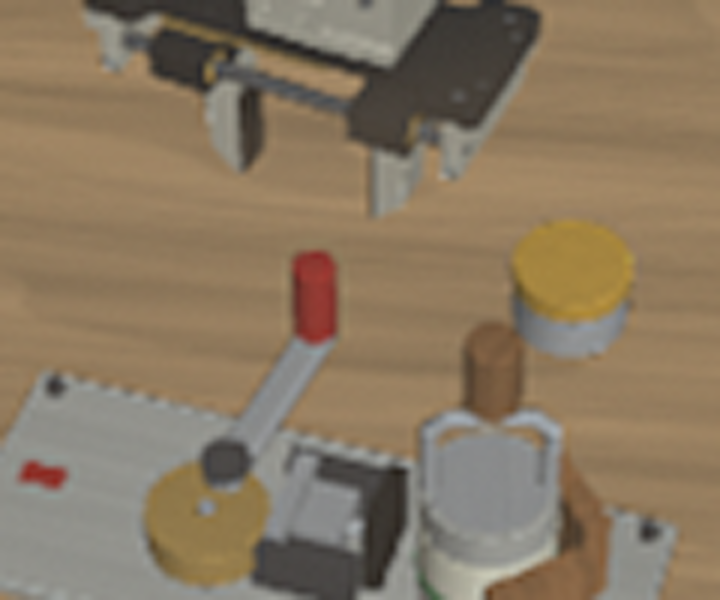

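Emit:
step_arm(series=[[0.7,0.1,-0.03,-0.5,0],[0.7,0,0,-0.8,0],[0.7,0,0,-0.8,0],[0.7,0,0,-0.8,0],[0.7,0,0,-0.5,0],[0.7,0,0,0,0],[0.7,0,0,0,0]])

```text
time: 13.75
tool_pos: [0.4807, -0.0307, 0.0857]
tool_rot: [3.142, -0.0, -0.314]
contact_force: [-0.8, -0.0, 0.3]
opening: 0.0641
```

```bash
python3 - <<'E'
from cell import sensors, vision
from h import *
o=sensors.observe();print(o["tool_pos"],o["tool_rot"],o["contact_force"],o["qpos"].round(2))
c=vision.read_camera("scene"); np.savez("scene8.npz",**c)
cv2.imwrite("pics/a8.png",cv2.resize(c["pixels"][150:250,220:340],(720,600),interpolation=cv2.INTER_CUBIC))
E
```

```text
[ 0.48070852 -0.03065906  0.08571437] [ 3.14152084e+00 -4.72970972e-04 -3.13583619e-01] [-0.77870022 -0.03843371  0.26845395] [-0.22  0.46  1.85 -0.    0.83  1.66]
```

View pics/a8.png

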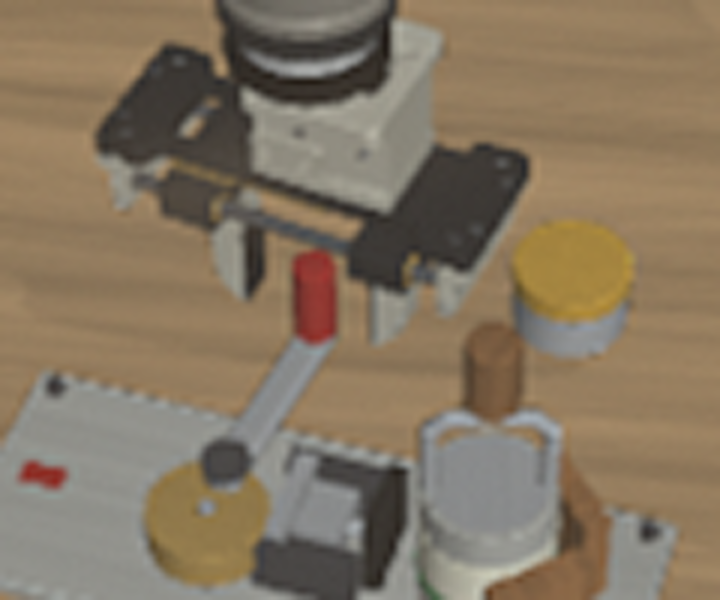

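The red knob sits centred between the two open fingers, at crop (315,300) with the fingers at (240,270) and (390,310). I'll close on it.

Emit:
step_arm(series=[[0.1,0,0,-0.06,0],[0.1,0,0,0,0],[0.1,0,0,0,0],[0.1,0,0,0,0],[0.1,0,0,0,0],[0.1,0,0,0,0],[0.1,0,0,0,0],[0.1,0,0,0,0]], squeeze=18)

```text
time: 14.6
tool_pos: [0.4803, -0.0306, 0.0841]
tool_rot: [3.141, -0.0, -0.314]
contact_force: [-0.4, -0.6, 1.1]
opening: 0.0216
```

```bash
python3 - <<'E'
from cell import sensors
import numpy as np
o=sensors.observe();print(o["tool_pos"],o["tool_rot"],o["contact_force"],o["opening"])
C=np.array([.570,-.0594]); p0=o["tool_pos"][:2]; v=p0-C; print(np.hypot(*v),np.degrees(np.arctan2(v[1],v[0])))
a0=np.arctan2(v[1],v[0]); A=np.linspace(0,1.70,25)+a0
p=C+.095*np.stack([np.cos(A),np.sin(A)],1)
d=np.diff(p,axis=0)/.025
for i,r in enumerate(d): print(i+1,r.round(2),p[i+1].round(4))
E
```

```text
[ 0.48034044 -0.03058859  0.08406594] [ 3.14146595e+00 -6.98638296e-05 -3.13588341e-01] [-0.39661886 -0.6224403   1.13746408] 0.021585810839959092
0.09417501888109919 162.1855898268119
1 [-0.07 -0.26] [ 0.4777 -0.0368]
2 [-0.05 -0.26] [ 0.4764 -0.0434]
3 [-0.04 -0.27] [ 0.4755 -0.0501]
4 [-0.02 -0.27] [ 0.475  -0.0568]
5 [ 0.   -0.27] [ 0.4751 -0.0635]
6 [ 0.02 -0.27] [ 0.4756 -0.0702]
7 [ 0.04 -0.27] [ 0.4766 -0.0769]
8 [ 0.06 -0.26] [ 0.4781 -0.0834]
9 [ 0.08 -0.26] [ 0.48   -0.0899]
10 [ 0.1  -0.25] [ 0.4824 -0.0962]
11 [ 0.11 -0.24] [ 0.4852 -0.1023]
12 [ 0.13 -0.24] [ 0.4885 -0.1082]
13 [ 0.15 -0.23] [ 0.4921 -0.1138]
14 [ 0.16 -0.21] [ 0.4962 -0.1192]
15 [ 0.18 -0.2 ] [ 0.5006 -0.1243]
16 [ 0.19 -0.19] [ 0.5054 -0.129 ]
17 [ 0.2  -0.18] [ 0.5104 -0.1334]
18 [ 0.22 -0.16] [ 0.5158 -0.1374]
19 [ 0.23 -0.15] [ 0.5215 -0.1411]
20 [ 0.24 -0.13] [ 0.5274 -0.1443]
21 [ 0.24 -0.11] [ 0.5335 -0.1471]
22 [ 0.25 -0.09] [ 0.5398 -0.1495]
23 [ 0.26 -0.08] [ 0.5463 -0.1514]
24 [ 0.26 -0.06] [ 0.5528 -0.1528]
```

Emit:
step_arm(series=[[0.1,-0.07,-0.26,0,0.885],[0.1,-0.05,-0.26,0,0.885],[0.1,-0.04,-0.27,0,0.885],[0.1,-0.02,-0.27,0,0.885],[0.1,0,-0.27,0,0.885],[0.1,0.02,-0.27,0,0.885],[0.1,0.04,-0.27,0,0.885],[0.1,0.06,-0.26,0,0.885]])

```text
time: 15.4
tool_pos: [0.4783, -0.0842, 0.084]
tool_rot: [-3.141, 0.001, 0.255]
contact_force: [-3.1, -2.2, 2.6]
opening: 0.0217
```

```bash
cat > s.py <<'E'
from cell import sensors, vision
from h import *
import sys
o=sensors.observe();print(o["tool_pos"],o["tool_rot"],o["contact_force"],o["opening"])
C=np.array([.570,-.0594]);v=o["tool_pos"][:2]-C;a=np.arctan2(v[1],v[0])%(2*np.pi); r=v/np.hypot(*v); t=np.array([-r[1],r[0]])
print("r",np.hypot(*v),"lever angle est",a-np.radians(161.9),"Frad",o["contact_force"][:2]@r,"Ftan",o["contact_force"][:2]@t)
if len(sys.argv)>1:
    i=sys.argv[1]
    c=vision.read_camera("scene"); np.savez(f"scene{i}.npz",**c)
    cv2.imwrite(f"pics/a{i}.png",cv2.resize(c["pixels"][160:270,210:350],(720,566),interpolation=cv2.INTER_CUBIC))
E
python3 s.py 9
```

```text
[ 0.47828734 -0.08421827  0.08403269] [-3.14137065e+00  1.15868848e-03  2.55281901e-01] [-3.10503203 -2.19311052  2.62245449] 0.021656625670064104
r 0.09501136069974031 lever angle est 0.5801839763982897 Frad 3.5700989726277603 Ftan 1.3058908647902663
```

View pics/a9.png

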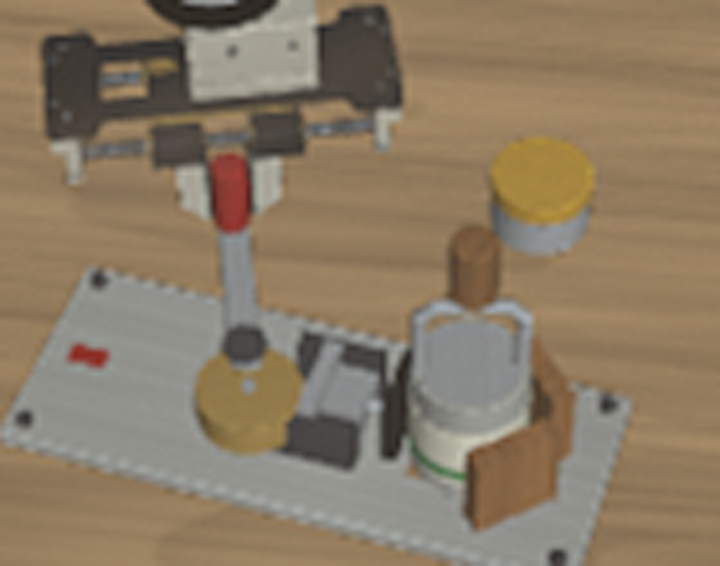

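The fingers carry the knob along, and the pad at crop (395,405) is advancing on the still-upright tin. Forces are only a few newtons, so I'll go on.

Emit:
step_arm(series=[[0.1,0.08,-0.26,0,0.885],[0.1,0.1,-0.25,0,0.885],[0.1,0.11,-0.24,0,0.885],[0.1,0.13,-0.24,0,0.885],[0.1,0.15,-0.23,0,0.885],[0.1,0.16,-0.21,0,0.885],[0.1,0.18,-0.2,0,0.885],[0.1,0.19,-0.19,0,0.885]])

```text
time: 16.25
tool_pos: [0.5046, -0.1302, 0.084]
tool_rot: [-3.139, 0.003, 0.821]
contact_force: [-8.0, -5.8, 5.7]
opening: 0.022
```

```bash
python3 s.py 10
```

```text
[ 0.50464175 -0.13020863  0.08402682] [-3.13940797  0.00331974  0.82090451] [-7.98833989 -5.83387646  5.65530148] 0.022033937470854442
r 0.09636162301450554 lever angle est 1.1413085896836956 Frad 9.705032589237828 Ftan -1.9131207862268376
```

View pics/a10.png

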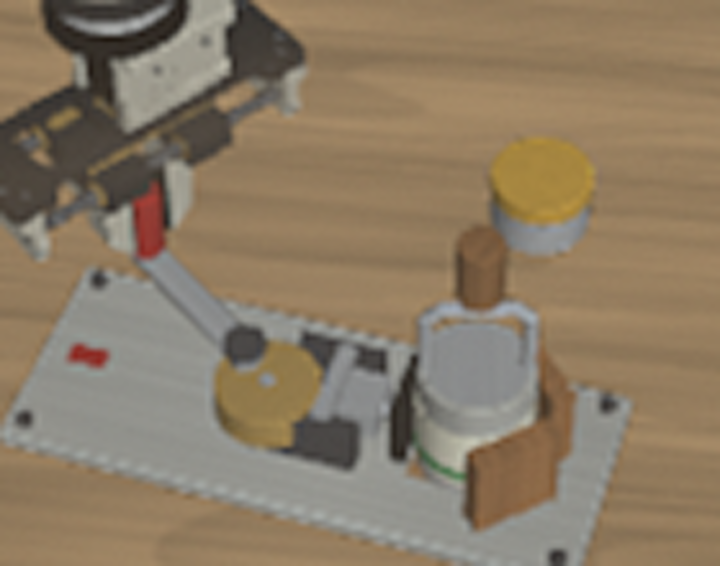

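Emit:
step_arm(series=[[0.1,0.18,-0.21,0,0.885],[0.1,0.2,-0.19,0,0.885],[0.1,0.21,-0.18,0,0.885],[0.1,0.23,-0.15,0,0.885],[0.1,0.24,-0.12,0,0.885],[0.1,0,0,0,0]])

```text
time: 16.9
tool_pos: [0.5331, -0.15, 0.084]
tool_rot: [-3.141, -0.001, 1.173]
contact_force: [-1.1, 3.8, 4.3]
opening: 0.0216
```

```bash
python3 s.py 11
```

```text
[ 0.53309364 -0.15003668  0.08397768] [-3.14117526e+00 -7.42851378e-04  1.17265476e+00] [-1.11047898  3.77217582  4.31789089] 0.021581927605311895
r 0.097862598272897 lever angle est 1.50001155518106 Frad -3.0748597572108887 Ftan -2.451063331969671
```

View pics/a11.png

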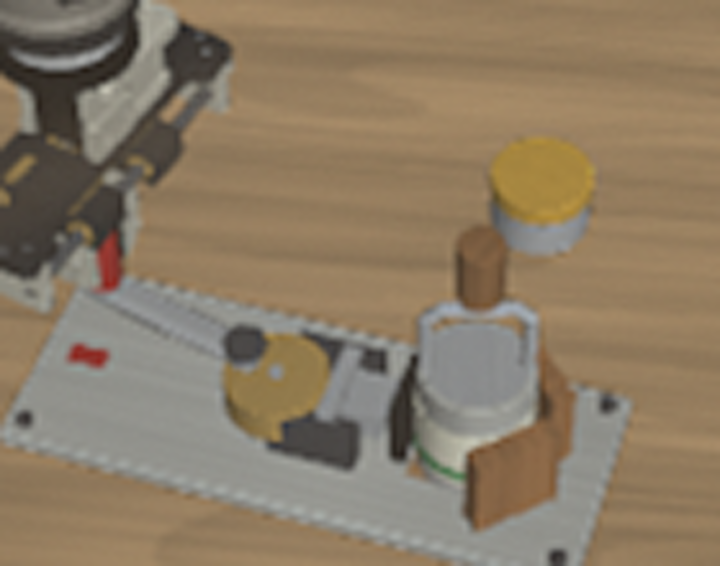

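Emit:
step_arm(series=[[0.1,0.25,-0.09,0,0.86],[0.1,0.25,-0.07,0,0.86],[0.1,0.25,-0.05,0,0.86],[0.1,0,0,0,0],[0.1,0,0,0,0]])

```text
time: 17.45
tool_pos: [0.5512, -0.156, 0.084]
tool_rot: [-3.142, 0.001, 1.376]
contact_force: [-1.1, -2.4, 1.7]
opening: 0.0216
```

```bash
python3 s.py 12; python3 - <<'E'
from cell import vision
from h import *
c=vision.read_camera("top"); np.savez("top12.npz",**c)
cv2.imwrite("pics/t12.png",cv2.resize(c["pixels"][180:290,220:380],(800,550),interpolation=cv2.INTER_CUBIC))
E
```

```text
[ 0.55119545 -0.15604801  0.08400352] [-3.14152397e+00  5.77431799e-04  1.37640617e+00] [-1.12378334 -2.41398938  1.73223179] 0.021611950177508055
r 0.09846039681574847 lever angle est 1.6945344538042564 Frad 2.584181342097273 Ftan -0.6420595941232254
```

View pics/a12.png

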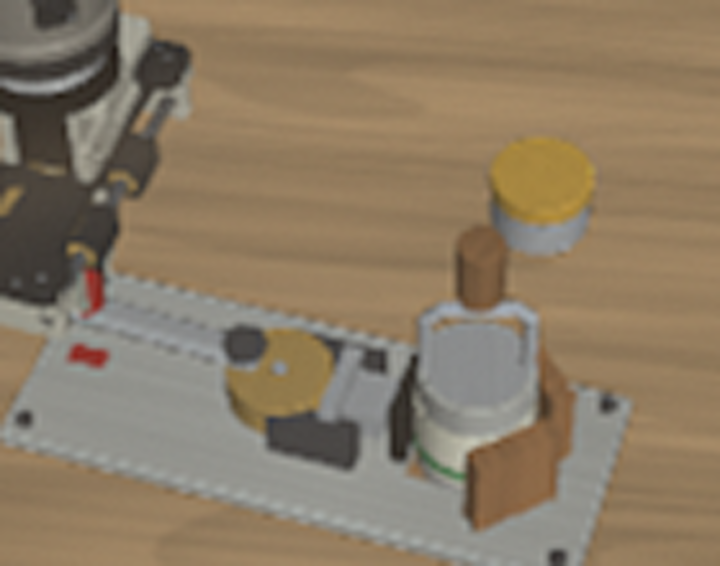

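View pics/t12.png

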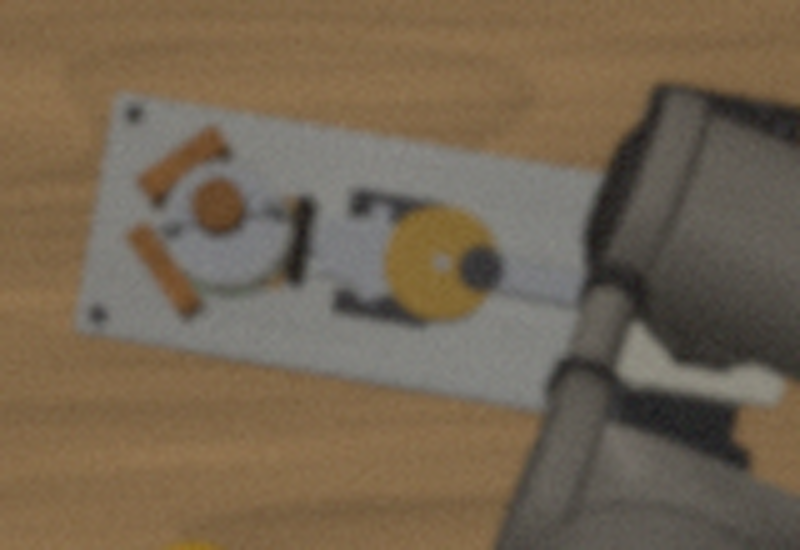

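```bash
python3 - <<'E'
from h import *
c=load("top",12);P=cloud(c);hsv=cv2.cvtColor(c["pixels"],cv2.COLOR_BGR2HSV)
m=(P[...,2]>.035)&(P[...,2]<.062)&(P[...,1]<-.068)&(P[...,1]>-.12)&(P[...,0]>.52)&(P[...,0]<.61)&(hsv[...,1]<70)
k,l,st,ce=cv2.connectedComponentsWithStats(m.astype(np.uint8));i=1+st[1:,4].argmax();vv,uu=np.nonzero(l==i);print(st[i])
pts=[]
for u in np.unique(uu):
    s=vv[uu==u]
    if len(s)>=4: pts.append(plane(c,u,s.mean(),.053)[:2])
pts=np.array(pts,np.float32);L=cv2.fitLine(pts,cv2.DIST_HUBER,0,.001,.001).ravel();print("lever dir deg",np.degrees(np.arctan2(-abs(L[1]),-abs(L[0]))),len(pts), "at",L[2:])
d=(hsv[...,2]<75)&(np.abs(P[...,2]-.065)<.03)&(np.abs(P[...,1]+.06)<.02)&(np.abs(P[...,0]-.57)<.02)
vv,uu=np.nonzero(d);h=np.median(P[d][:,2]);print("hub",d.sum(),uu.mean(),vv.mean(),h,plane(c,uu.mean(),vv.mean(),h))
# tin and pad
R=(abs(P[...,0]-.6)<.06)&(abs(P[...,1]-.07)<.06)
m=R&(P[...,2]>.08)&(P[...,2]<.1)
q=P[m][:,:2].astype(np.float32);print("tin top",m.sum(),cv2.minEnclosingCircle(q), "z",np.median(P[m][:,2]))
m=R&(P[...,2]>.165)&(P[...,2]<.2);print("tin knob",m.sum(),P[m].mean(0),P[m][:,2].max())
# bystanders
for nm,(u,v) in dict(salve=(258,300),jar=(430,191),carton=(238,154)).items(): print(nm,P[v,u].round(3))
E
```

```text
[319 229  18  13 121]
lever dir deg -103.394295 17 at [ 0.56394064 -0.08364793]
hub 48 315.75 233.41666666666666 0.061775802481854325 [ 0.56987496 -0.05997948  0.0617758 ]
tin top 340 ((0.5921041965484619, 0.06755427271127701), 0.031808435916900635) z 0.08795824146494324
tin knob 101 [0.59164317 0.06705969 0.18109318] 0.1887745117675741
salve [0.404 0.09  0.043]
jar [ 0.674 -0.355  0.056]
carton [0.781 0.137 0.057]
```

The lever is nearly over the mark. My direction estimates put it 0.3° to 3° short, so I'll add a small turn and look again.

Emit:
step_arm(series=[[0.1,0.1,-0.02,0,0.35],[0.1,0,0,0,0],[0.1,0,0,0,0],[0.1,0,0,0,0]])

```text
time: 17.95
tool_pos: [0.5541, -0.1566, 0.084]
tool_rot: [3.141, 0.0, 1.407]
contact_force: [-1.7, -4.0, 1.6]
opening: 0.0214
```

```bash
python3 s.py 13; python3 - <<'E'
from cell import vision
from h import *
ang=[]
for j in range(3):
    c=vision.read_camera("top")
    g=cv2.resize(c["pixels"][215:265,310:345],None,fx=12,fy=12,interpolation=cv2.INTER_CUBIC)
np.savez("top13.npz",**c)
cv2.imwrite("pics/t13.png",g)
P=cloud(c);hsv=cv2.cvtColor(c["pixels"],cv2.COLOR_BGR2HSV)
for u in range(316,344,2): print(u,P[225:252,u,2].round(3)[::1].tolist() if u in(326,334) else "", [int(x) for x in hsv[225:252,u,2]])
E
```

```text
[ 0.55405503 -0.15662467  0.0840403 ] [3.14134577e+00 4.62469818e-04 1.40732257e+00] [-1.69818057 -3.9609389   1.57171896] 0.021370005983118116
r 0.0985234961649682 lever angle est 1.724146742111567 Frad 4.183554630210736 Ftan -1.0347583462380456
316  [129, 124, 127, 110, 87, 66, 60, 54, 61, 55, 55, 56, 67, 102, 117, 123, 129, 129, 130, 130, 129, 133, 130, 130, 132, 129, 130]
318  [131, 128, 118, 113, 99, 81, 63, 58, 58, 51, 60, 65, 79, 105, 120, 130, 131, 132, 130, 132, 128, 129, 130, 134, 130, 131, 133]
320  [128, 130, 127, 127, 123, 112, 104, 93, 88, 89, 93, 105, 105, 109, 123, 129, 133, 135, 130, 127, 130, 131, 132, 128, 133, 129, 134]
322  [129, 131, 130, 131, 132, 125, 126, 126, 124, 121, 126, 125, 114, 114, 118, 125, 130, 131, 133, 125, 132, 130, 132, 130, 129, 131, 135]
324  [126, 129, 131, 130, 128, 128, 126, 125, 123, 125, 122, 121, 119, 108, 116, 126, 130, 133, 130, 130, 126, 128, 125, 128, 128, 130, 132]
326 [0.011, 0.016, 0.012, 0.006, 0.011, 0.014, 0.007, 0.01, 0.059, 0.052, 0.052, 0.054, 0.055, 0.051, 0.05, 0.011, 0.012, 0.012, 0.018, 0.013, 0.015, 0.012, 0.015, 0.015,
[... 672 characters left out ...]
0.057, 0.05, 0.054, 0.014, 0.013, 0.009, 0.016, 0.013, 0.012, 0.434, 0.436, 0.439, 0.45, 0.45] [128, 127, 126, 128, 128, 128, 127, 124, 125, 120, 126, 123, 120, 116, 115, 107, 114, 120, 121, 121, 115, 106, 99, 98, 82, 64, 51]
336  [104, 104, 100, 105, 110, 108, 114, 113, 109, 104, 95, 81, 75, 79, 82, 88, 90, 95, 102, 101, 96, 96, 99, 94, 85, 66, 44]
338  [48, 43, 45, 44, 46, 53, 55, 61, 59, 56, 55, 59, 83, 87, 95, 99, 96, 98, 102, 98, 99, 103, 100, 98, 86, 68, 48]
340  [40, 38, 44, 42, 43, 50, 51, 45, 43, 49, 55, 76, 94, 102, 102, 100, 94, 98, 100, 98, 97, 96, 93, 91, 86, 73, 59]
342  [57, 60, 63, 72, 71, 66, 54, 52, 45, 47, 53, 74, 92, 93, 97, 94, 95, 95, 84, 82, 85, 84, 77, 77, 76, 68, 65]
```

View pics/t13.png

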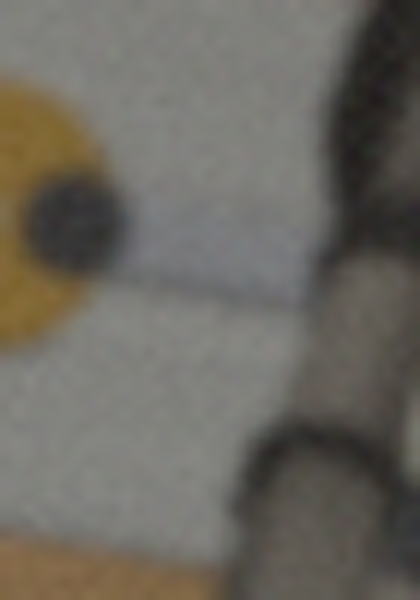

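View pics/a13.png

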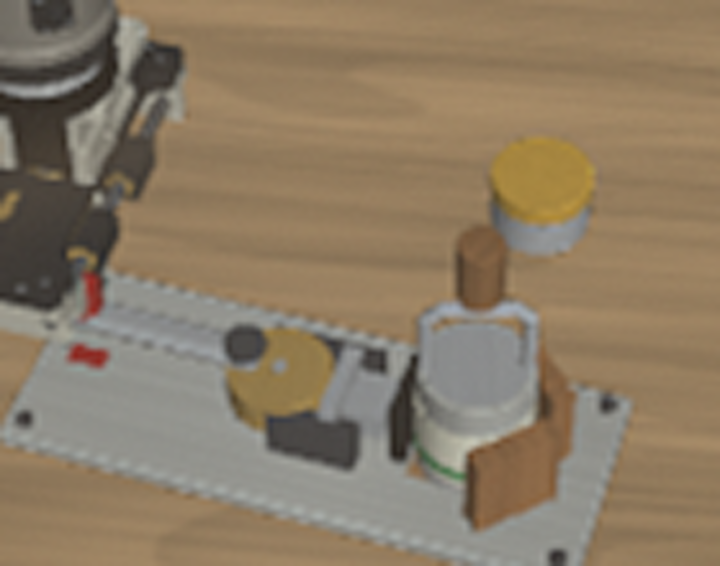

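```bash
python3 - <<'E'
from h import *
c=load("top",13);T=load("top",0)
P=cloud(c)
m=(P[...,2]>.035)&(P[...,2]<.07); m[:, :321]=0;m[:,335:]=0;m[:228]=0;m[245:]=0
vv,uu=np.nonzero(m); e=[]
for u in range(321,335):
    s=vv[uu==u]; e.append((plane(c,u,s.mean(),.055)[:2]))
e=np.array(e,np.float32); L=cv2.fitLine(e,cv2.DIST_HUBER,0,.001,.001).ravel(); print(np.degrees(np.arctan2(-abs(L[1]),-abs(L[0]))))
# dark underside edge, subpixel minimum
V=cv2.GaussianBlur(c["pixels"].astype(np.float32).mean(2),(5,3),0); q=[]
for u in range(322,334):
    col=V[234:244,u]; i=col[1:-1].argmin()+1; a,b,d=col[i-1:i+2]; q.append(plane(c,u,234+i+.5*(a-d)/(a-2*b+d),.04)[:2])
L=cv2.fitLine(np.array(q,np.float32),cv2.DIST_HUBER,0,.001,.001).ravel(); print(np.degrees(np.arctan2(-abs(L[1]),-abs(L[0]))))
# extrapolate bar line at lever radius
t=(-.1560-e[:,1].mean())/1; print(e.mean(0))
# hub->bar mean
h=plane(c,315.75,233.42,.0618)[:2]; v=e.mean(0)-h; print("hub->bar",np.degrees(np.arctan2(v[1],v[0])))
m=plane(T,351.6,240.9,.012)[:2];v=m-e.mean(0);print("bar->mark",np.degrees(np.arctan2(v[1],v[0]))); v=m-h;print("hub->mark",np.degrees(np.arctan2(v[1],v[0])))
E
```

```text
-101.42257
-101.43744
[ 0.5632989  -0.09013163]
hub->bar -102.28392177237751
bar->mark -99.27455902971877
hub->mark -100.224707781816
```

```bash
python3 - <<'E'
from h import *
from scipy.optimize import least_squares
for i in(6,10,12,13):
    P=cloud(load("scene",i)); R=(abs(P[...,0]-.6)<.06)&(abs(P[...,1]-.066)<.05)
    q=P[R&(P[...,2]>.07)&(P[...,2]<.082)]; q=q[q[:,0]>.595]
    f=least_squares(lambda a:np.hypot(q[:,0]-a[0],q[:,1]-a[1])-.032,[.59,.06],loss="soft_l1",f_scale=.002)
    k=P[R&(P[...,2]>.15)&(P[...,2]<.19)]; t=P[R&(P[...,2]>.083)&(P[...,2]<.095)]
    print(i,len(q),f.x.round(4),"knob",k.mean(0).round(4),"top z",np.median(t[:,2]).round(4), "top c",t.mean(0).round(4))
E
```

```text
6 71 [0.5966 0.064 ] knob [0.6028 0.0648 0.1715] top z 0.0861 top c [0.5999 0.065  0.0862]
10 75 [0.5976 0.0673] knob [0.6034 0.0677 0.1712] top z 0.086 top c [0.6009 0.0678 0.0862]
12 74 [0.597  0.0671] knob [0.6036 0.0676 0.1712] top z 0.086 top c [0.6007 0.0679 0.0861]
13 67 [0.597  0.0672] knob [0.6035 0.0676 0.1712] top z 0.0862 top c [0.6009 0.0679 0.0863]
```

The tin moved 3 mm and has not moved since lever angle 1.14, so it is seated in the V. It is still upright, and the knob shifted by the same amount. The lever is within about 1° of the press's -y, and the bystanders have not moved. I'm handing in.

```bash
python3 -c "
from cell import sensors,hand_in
o=sensors.observe();print(o['time'],o['contact_force'],o['opening'])
print(hand_in())"
```

```text
18.15 [-2.29823645 -4.38952036  1.02909322] 0.021497842938428352
the job is handed in; nothing more can be done
None
```

I took the tin off the wooden stand's hook, stood it in the nest, and turned the red-knobbed lever to the mark. I handed in at 18.2 s with the fingers still holding the lever there.

**Last checks:**
- **Tin:** it is upright. The pad pushed it about 3 mm into the V rather than the expected 7 mm. It had stopped moving by lever angle 1.14 rad, so I read it as seated.
- **Lever:** my direction estimates did not fully agree. Fits to the lever bar put it about 0.7° short of highest lift. Estimates from the cam axis, the red mark and the gripper position ranged from about 1.6° short to 1° past.
- **Grip:** the fingers are closed on the knob at 21.5 mm opening, and the contact force is about 5 N.
- **Jar, carton and salve tin:** the top view showed no movement beyond measuring noise.

The two cameras disagreed by about 4 mm in x. I corrected for this by checking against the fingers' known position.

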